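# Select the green gear of the dough kneader

## Task

Set the dough kneader to its green gear: push the black ball lever along its slot to the neutral channel, across, and then fully home into the slot end marked with the green disc, without putting it into any of the other coloured slots on the way. Push only with the outside of the fingers: do not grip the lever or take it between the fingers. Leave the spray bottle, mug and jar where they stand, and finish clear of the lever.

Things in the scene. Friction and masses are not known exactly. Their poses are not given: they have to be found in the camera images.
- kneader: dough kneader, fixed. Cream gearbox housing 200 (x) x 190 (y) x 100 mm high with a steel gate plate and the gear lever on top; at its +y side a steel bowl, centre 225 mm from the origin, radius 118, rim 125 mm high, and a kneading bar up to 146 mm high between them. Origin: on the counter under the gate centre; at yaw 0 x points away from the robot, y left, z up.
- gate_center (a point): gate centre, on the plate's top face, 100 mm above the counter. The gate is a double H of three slots along the kneader's x (at y = 0, +26 and -26 mm; 14 mm wide, reaching 29 mm either way) joined at x = 0 by a neutral channel along y, 16 mm wide. The lever can change slot only in the channel.
- knob_center (a point): centre of the lever's black ball knob, 40 mm diameter, 155 mm from the pivot, which lies 20 mm above the counter under the gate centre. In the kneader's frame: x = 155 sin(along), y = 155 cos(along) sin(across), z = 20 + 155 cos(along) cos(across) mm (175 upright, 162 at the outer slot ends). Moves under 1.5 to 2 N, no spring, stays where left.
- stem_mid (a point): point on the lever's steel stem (10 mm diameter, up through the gate), 115 mm from the pivot, 40 mm below the knob centre
- selector_along (a joint): lean of the lever along the slots: 0 in the neutral channel, positive towards the kneader's +x; firm stops at +0.27 and -0.27 rad are the slot ends. It starts somewhere in the middle slot.
- selector_across (a joint): lean of the lever across the slots: 0 in the middle slot, positive towards the kneader's +y; firm stops at +0.31 and -0.31 rad are the outer slots.
- mark_green: flat green disc, 24 mm diameter, 2 mm thick, fixed on the gate plate at the outer end of one of the four outer half-slots, 46 mm in x and 34 mm in y from the gate centre (which of the four corners varies). It marks that half-slot. Origin: centre of its underside.
- mark_red: flat red disc, 24 mm diameter, 2 mm thick, fixed on the gate plate at the outer end of one of the four outer half-slots, 46 mm in x and 34 mm in y from the gate centre (which of the four corners varies). It marks that half-slot. Origin: centre of its underside.
- mark_blue: flat blue disc, 24 mm diameter, 2 mm thick, fixed on the gate plate at the outer end of one of the four outer half-slots, 46 mm in x and 34 mm in y from the gate centre (which of the four corners varies). It marks that half-slot. Origin: centre of its underside.
- mark_yellow: flat yellow disc, 24 mm diameter, 2 mm thick, fixed on the gate plate at the outer end of one of the four outer half-slots, 46 mm in x and 34 mm in y from the gate centre (which of the four corners varies). It marks that half-slot. Origin: centre of its underside.
- spray_bottle: bystander: loose white spray bottle with green trigger head, 76 mm diameter, 218 mm high; origin at the centre of its underside
- mug: bystander: loose blue mug, 80 mm diameter, 90 mm high, handle at its +y; origin at the centre of its underside
- spice_jar: bystander: loose jar with a red cap, 52 mm diameter, 85 mm high; origin at the centre of its underside

How it is judged:
By the outcome, as a careful person would: the job done as asked, in the order asked, and still so for the second after the job is handed in, with the robot touching nothing.
It also fails if it takes over 51 s, if anything falls off the work surface, if the arm or the gripper's body presses on something with over 40 N, if the wrist force passes 120 N, or if a joint passes its speed limit or range.

## Robot

A 6-joint arm with a two-finger parallel gripper is mounted at the origin on the work surface. World frame = base frame: x ahead of the robot, y to its left, z up, the work surface at z = 0. Lengths are in m, angles in rad, forces in N, time in s.
With the tool pointing down it reaches from about 0.225 to 0.875 m from the base axis. Payload 3.4 kg.
Tool frame: the origin (TCP) lies at the very end of the fingers, on their centre line; the grasp point (between the pads) lies 19 mm behind it (manip.hold_point_z is the distance from the TCP to the grasp point, in m); z points along the fingers, x is the direction in which the jaws open and shut, and the axes are right-handed (so a half turn about z gives the same grasp; the last joint's range is limited). The gripper opens to 85 mm and grips with 20 to 120 N. Pads are 22 mm wide; open, the fingers measure 114 mm over their backs; the gripper's body (76 mm by 85 mm) begins 54 mm behind the grasp point. The pads swing forward as they close: fully open they stand 13 mm farther back than shut.
Start: joints at [-1.424, 0.276, 1.505, -0, 1.361, -0.121], TCP at [0.152, -0.555, 0.231] pointing down, gripper open.
Joint ranges: [-2.89, 2.89], [-0.75, 2.08], [0.22, 2.7], [-1.18, 4.32], [0.11, 2.71], [-2.7, 2.7]. Speed limits (rad/s): [2.57, 2.57, 3.14, 3.14, 3.14, 3.14].

## Interface

Orientations are given as a unit quaternion [w, x, y, z].
In Python, from rig import telemetry, cams, manip, finder gives the robot as it stands. The module is installed in compiled form; this text tells all that it offers.
- The arm moves only by the tool carry_out, never from a script. Its argument "rows" is a list that holds one entry, the list of rows, each a list of 5 numbers: the gripper's target within -1 to 1 (fully open at 1, half-way at 0, shut at -1), then the shift along the world's x, y, z in cm, then the turn about the world's z in rad. A call has 1 to 12 rows; each row shifts and turns the commanded pose from where the row before left it; what a row does not reach is not made up. A row lasts 1/10 s, in which the tool goes at most 50 mm and 8.59 degrees, less where a joint would pass 70% of its speed; a pose out of reach is approached as far as the arm can. A call with a gripper value outside its range is refused whole. The fingers move at their own pace and stop on an object; "force" is the grip in N (left out, the last holds). Time passes only in rows, so rows that do not move let the fingers close. It gives the time, the measured TCP pose, the force and the opening at its end, in the units of the state.
- telemetry.get_state(): the state, without advancing time (a new reading comes with each control period).
- cams.get_image(name): name is "scene" or "top" or "wrist"; returns a dict with "image" (420x560x3 uint8, red, green, blue), "camera_matrix" (3x3 intrinsics, pixels), "eye" and "attitude" of the camera in the world. Camera axes: x right, y down, z forward; pixel columns grow to the right and rows downward; lengths in m; the calibration is good to about 2 mm. A picture is of the moment at which its call begins. There is no depth.
- manip.sign_off(): hands the job in, once; it reports no verdict.
Trained networks look in a picture, given as the dict that the camera call returned (one of the last four; its "shot" number tells which), for a name from the list of things; names that differ only in an ending like _2 or _b are one class to them, and where a whole thing is asked for, a point or a joint stands for the part that bears it (a point fixed in the world has none). Each returns a list of dicts, best first, with "confidence" (0 to 1); they miss things now and then, are a little off and sometimes report something else, mostly with a low value. They report only what shows in the picture. A call takes as long as a camera call.
- finder.boxes_of(picture, thing): "xy" ([column, row] in pixels, amid what is visible of it).
The state is a dict: "clock": time; "qpos": joint angles; "qd": joint speeds; "effort": joint torques, N m; "position": TCP position; "ee_rot": TCP orientation; "contact_force": force on the tool from outside, world axes, zero at the start; "moment": the same for the moment, N m; "width": finger opening in m.
Only numpy, scipy, OpenCV 4.12 (cv2) and the standard library are available. Lean on these libraries where they do the work, as an engineer would, in place of code of your own. Each camera call takes 0.05 s, during which the arm holds its last target.

## Working session

There is one attempt and no reset: what is moved stays moved. The work goes in short steps, Python scripts to look and compute and a tool call to move; the robot and the scene stay as the last step left them, time stands still between calls to the robot, and variables do not carry over. Pictures are saved under pics/ and viewed, and the job is handed in when it is done.

Besides the shell and the picture viewer there is one more tool, called after "Request:" in YAML: its name, and indented under it one key for each argument. carry_out: Moves the arm, as the interface text tells. Its arguments: {"type":"object","properties":{"rows":{"type":"array","items":{"type":"array","items":{"type":"array","items":{"type":"number"}}}},"force":{"type":"number"}},"required":["rows"]}

```bash
mkdir -p pics
cat > h.py <<'E'
import numpy as np, cv2
from rig import telemetry, cams, manip, finder
def snap(n,tag):
    p=cams.get_image(n); cv2.imwrite(f'pics/{tag}.png',p['image'][:,:,::-1]); return p
def R(att):
    a=np.array(att,float)
    if a.shape==(3,3): return a
    w,x,y,z=a
    from scipy.spatial.transform import Rotation as S
    return S.from_quat([x,y,z,w]).as_matrix()
def ray(p,xy):
    K=np.array(p['camera_matrix']); d=np.linalg.inv(K)@np.array([xy[0],xy[1],1.]); d=R(p['attitude'])@d
    return np.array(p['eye'],float),d/np.linalg.norm(d)
def atz(p,xy,z):
    e,d=ray(p,xy); return e+d*(z-e[2])/d[2]
def tri(rs):
    A=np.zeros((3,3));b=np.zeros(3)
    for e,d in rs:
        M=np.eye(3)-np.outer(d,d);A+=M;b+=M@e
    x=np.linalg.solve(A,b); return x,[float(np.linalg.norm((np.eye(3)-np.outer(d,d))@(x-e))) for e,d in rs]
def proj(p,X):
    K=np.array(p['camera_matrix']); c=R(p['attitude']).T@(np.array(X)-np.array(p['eye'])); u=K@c; return u[:2]/u[2]
E
python3 - <<'E'
from h import *
np.set_printoptions(precision=4,suppress=True)
P={n:snap(n,n+'0') for n in ['scene','top']}
for n in P: print(n,P[n]['eye'],P[n]['attitude'])
for t in ['kneader','gate_center','knob_center','stem_mid','mark_green','mark_red','mark_blue','mark_yellow','spray_bottle','mug','spice_jar']:
    r={}
    for n in P:
        o=finder.boxes_of(P[n],t)[:2]; print(t,n,[(np.round(q['xy'],1),round(q['confidence'],2)) for q in o])
        if o:r[n]=o[0]['xy']
    if len(r)==2: print('   tri',*tri([ray(P[n],r[n]) for n in r]))
print(telemetry.get_state())
E
```

```text
scene [1.1859 0.2906 0.5642] [-0.2495  0.4134  0.7624 -0.4308]
top [ 0.4665 -0.0605  0.8774] [-0.0527  0.7113 -0.6988  0.0542]
kneader scene [(array([368.3, 290.8]), 0.82)]
kneader top [(array([203. , 219.5]), 0.67)]
   tri [0.5625 0.0947 0.0394] [0.012705884476647876, 0.012705884476647904]
gate_center scene [(array([365.8, 285.9]), 0.63)]
gate_center top [(array([201.7, 219.9]), 0.83), (array([291.3, 207.4]), 0.47)]
   tri [0.5618 0.092  0.0489] [0.009216980516307465, 0.009216980516307385]
knob_center scene []
knob_center top [(array([293. , 206.9]), 0.69), (array([281.4, 132.8]), 0.54)]
stem_mid scene []
stem_mid top [(array([288.1, 209.3]), 0.73), (array([203.4, 220.5]), 0.39)]
mark_green scene [(array([290.9, 252.3]), 0.54)]
mark_green top [(array([265.6, 187.9]), 0.7)]
   tri [ 0.6132 -0.0294  0.1059] [0.0009236643241537119, 0.0009236643241537723]
mark_red scene []
mark_red top [(array([312.1, 247.2]), 0.61)]
mark_blue scene [(array([311.4, 231. ]), 0.42)]
mark_blue top [(array([269.7, 244.7]), 0.59), (array([308.8, 245. ]), 0.42)]
   tri [ 0.5208 -0.0375  0.1009] [0.00031422953
[... 516 characters left out ...]
 -0.107   0.0821] [0.007144357115809974, 0.00714435711580997]
spice_jar scene [(array([240.2, 309.7]), 0.56)]
spice_jar top [(array([283. , 130.4]), 0.92)]
   tri [ 0.7316 -0.0565  0.0431] [0.002011694559044304, 0.0020116945590442402]
{'clock': 1.2, 'qpos': array([-1.424 ,  0.2759,  1.5049,  0.    ,  1.3607, -0.121 ]), 'qd': array([ 0.0008, -0.0006, -0.0001, -0.0001,  0.0002,  0.0016]), 'effort': array([  0.0032, -41.6656, -24.6099,   0.0002,   0.0003,   0.    ]), 'position': array([ 0.1521, -0.5546,  0.2313]), 'ee_rot': array([ 0.    ,  0.7952, -0.6064,  0.    ]), 'contact_force': array([ 0.497 , -0.1956, -0.2468]), 'moment': array([ 0.0399, -0.0226,  0.0141]), 'width': 0.08585319905611159}
```

View pics/scene0.png

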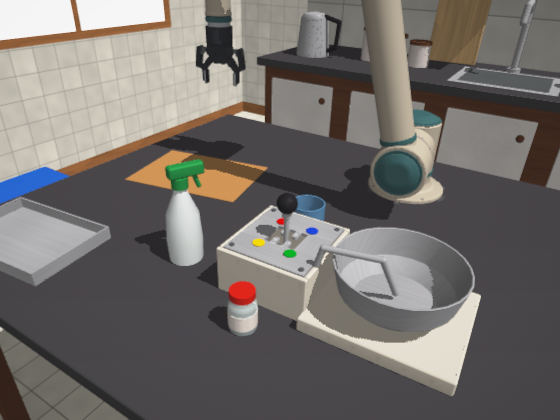

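View pics/top0.png

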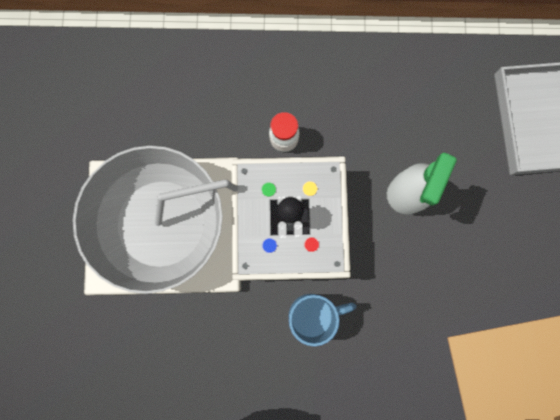

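```bash
python3 -c "
import cv2
a=cv2.imread('pics/top0.png')[150:290,220:360];b=cv2.imread('pics/scene0.png')[170:310,220:360]
cv2.imwrite('pics/crop0.png',cv2.resize(cv2.hconcat([a,b]),(800,400),interpolation=cv2.INTER_CUBIC))"
```

```text
(no output)
```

View pics/crop0.png

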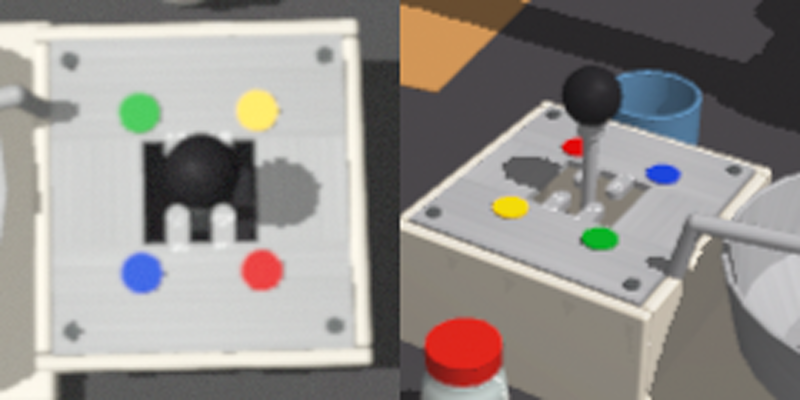

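Run:
```python
from h import *
np.set_printoptions(precision=4,suppress=True)
p=cams.get_image('top');s=cams.get_image('scene')
def cen(im,box,cond):
    x0,y0,x1,y1=box; c=im[y0:y1,x0:x1].astype(int); m=cond(c[...,0],c[...,1],c[...,2]); v,u=np.nonzero(m); return np.array([u.mean()+x0,v.mean()+y0]),m.sum()
C={'g':lambda r,g,b:(g>r+60)&(g>b+40),'r':lambda r,g,b:(r>g+80)&(r>b+80),'b':lambda r,g,b:(b>r+80)&(b>g+50),'y':lambda r,g,b:(r>b+70)&(g>b+70)}
bt=dict(g=(255,175,285,205),y=(298,175,325,205),b=(258,232,285,260),r=(300,232,325,260))
W={}
for k in C:
    c,n=cen(p['image'],bt[k],C[k]); W[k]=atz(p,c,.102); print(k,c,n,W[k])
bs=dict(g=(275,240,310,265),y=(245,230,275,250),b=(300,222,325,240))
for k in bs:
    c,n=cen(s['image'],bs[k],C[k]); print('s',k,c,n,atz(s,c,.102)[:2])
g=np.mean([W[k] for k in W],0); print('gate',g)
X=(W['g']+W['y']-W['b']-W['r']);Y=(W['g']+W['b']-W['y']-W['r'])
print('yaw',np.arctan2(X[1],X[0]),np.arctan2(-Y[0],Y[1]),np.linalg.norm(X)/2,np.linalg.norm(Y)/2)
dk=lambda r,g,b:(r<35)&(g<35)&(b<35)
im=s['image'][190:218,272:304]; 
c,n=cen(s['image'],(272,190,304,218),dk);print('knob s',c,n)
cv2.imwrite('pics/k1.png',cv2.resize(p['image'][180:240,260:320,::-1],(600,600),interpolation=cv2.INTER_NEAREST))
kt=np.array([289.5,209.3]);X,e=tri([ray(p,kt),ray(s,c)]);print(X,e)
yaw=np.arctan2(X[1]*0,1)
```

```text
g [268.3333 188.9739] 153 [ 0.6118 -0.0329  0.102 ]
r [311.3333 244.195 ] 159 [ 0.5225 -0.1043  0.102 ]
b [269.2994 245.1274] 157 [ 0.5198 -0.0366  0.102 ]
y [309.4581 188.271 ] 155 [ 0.6142 -0.1004  0.102 ]
s g [289.5 253. ] 76 [ 0.6121 -0.034 ]
s y [258.1333 242.0267] 75 [ 0.6147 -0.1019]
s b [311.629 230.5  ] 62 [ 0.5206 -0.0375]
gate [ 0.5671 -0.0686  0.102 ]
yaw 0.04117720008151225 0.03760305234423856 0.09190749218080246 0.0676443474107081
knob s [282.9158 206.7789] 95
[ 0.5712 -0.0711  0.168 ] [0.004022743242635344, 0.004022743242635432]
```

View pics/k1.png

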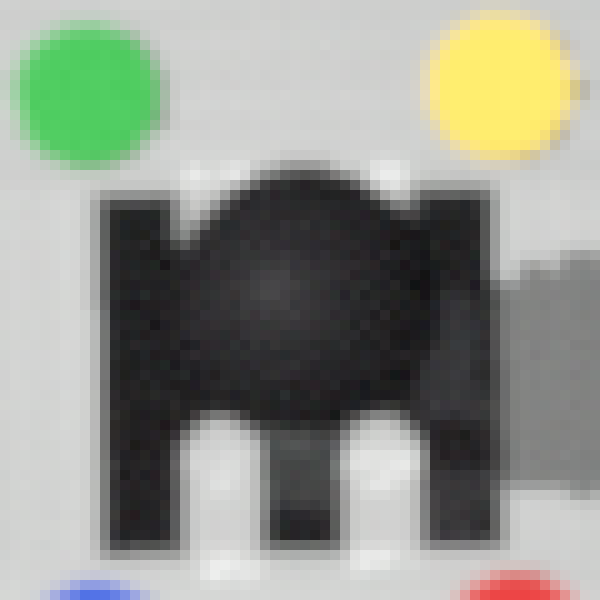

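Run:
```python
from h import *
np.set_printoptions(precision=4,suppress=True)
p=cams.get_image('top');s=cams.get_image('scene')
X,e=tri([ray(p,(290.2,209.2)),ray(s,(286.9,203.2))]);print(X,e)
G=np.array([.567,-.0688,0]);y=.039
def knob(a,c):
    v=np.array([.155*np.sin(a),.155*np.cos(a)*np.sin(c),.02+.155*np.cos(a)*np.cos(c)])
    return G+np.array([v[0]*np.cos(y)-v[1]*np.sin(y),v[0]*np.sin(y)+v[1]*np.cos(y),v[2]])
for a in [-.27,-.1,0,.05,.1,.15,.2,.27]: print(a,knob(a,0),proj(p,knob(a,0)),proj(s,knob(a,0)))
for n,a,c in [('n',0,.31),('g',.27,.31)]: print(n,knob(a,c))
for t,q,z in [('jar',(283,130),.0425)]: print(t,atz(p,q,z))
print('mug rim',atz(p,(313,318),.09),'spray base', atz(p,(408,190),.1), 'bar end',atz(p,(228,185),.14), atz(p,(160,197),.146))
w=snap('wrist','w0');print(w['eye'],w['attitude'])
```

```text
[ 0.5684 -0.0687  0.1756] [0.00026138741956624565, 0.00026138741956613587]
-0.27 [ 0.5257 -0.0704  0.1694] [290.9838 238.3954] [297.6113 197.1249]
-0.1 [ 0.5515 -0.0694  0.1742] [290.6228 220.5852] [291.3387 200.2418]
0 [ 0.567  -0.0688  0.175 ] [290.3862 210.1141] [287.385  203.1885]
0.05 [ 0.5747 -0.0685  0.1748] [290.2627 204.949 ] [285.3511 204.9723]
0.1 [ 0.5825 -0.0682  0.1742] [290.1365 199.8591] [283.287  206.9616]
0.15 [ 0.5901 -0.0679  0.1733] [290.0081 194.8642] [281.1989 209.1538]
0.2 [ 0.5978 -0.0676  0.1719] [289.878 189.984] [279.0935 211.5457]
0.27 [ 0.6083 -0.0672  0.1694] [289.694 183.379] [276.1298 215.2211]
n [ 0.5652 -0.0216  0.1676]
g [ 0.6065 -0.0217  0.1623]
jar [ 0.7314 -0.0548  0.0425]
mug rim [ 0.4054 -0.1087  0.09  ] spray base [ 0.6146 -0.2627  0.1   ] bar end [0.6099 0.0288 0.14  ] [0.588  0.1323 0.146 ]
[ 0.2168 -0.5369  0.3734] [ 0.107   0.7879 -0.6009 -0.082 ]
```

Request:
carry_out:
  rows:
    - [[-1,2,2,1,-0.1],[-1,3,3,1,-0.1],[-1,3,3,0,-0.028],[-1,3,3,0,0],[-1,3,3,0,0],[-1,3,3,0,0],[-1,3,3,0,0],[-1,3,3,0,0],[-1,3,3,0,0],[-1,3,3,0,0],[-1,3,3,0,0],[-1,0,0,0,0]]

```text
clock: 2.65
position: [0.4753, -0.2308, 0.2513]
ee_rot: [-0.001, 0.723, -0.691, 0.0]
contact_force: [-0.4, -0.3, -0.1]
width: 0.0002
```

Request:
carry_out:
  rows:
    - [[-1,3,3,0,0],[-1,3,3,0,0],[-1,3.4,3.7,0,0],[-1,0,0,-3,0],[-1,0,0,-4,0],[-1,0,0,-3.3,0],[-1,0,0,0,0],[-1,0,0,0,0]]

```text
clock: 3.45
position: [0.5659, -0.1383, 0.1486]
ee_rot: [0.0, 0.721, -0.693, -0.0]
contact_force: [0.6, 0.0, 0.5]
width: -0.0001
```

Run:
```python
from h import *
p=snap('top','t1');s=snap('scene','s1')
a=p['image'][150:290,220:360];b=s['image'][130:310,190:370]
cv2.imwrite('pics/c1.png',cv2.hconcat([cv2.resize(a,(400,400)),cv2.resize(b,(400,400))])[:,:,::-1])
print(telemetry.get_state()['position'],telemetry.get_state()['contact_force'])
```

```text
[ 0.56735113 -0.13873782  0.15050928] [ 0.21864887  0.18396482 -0.61353932]
```

View pics/c1.png

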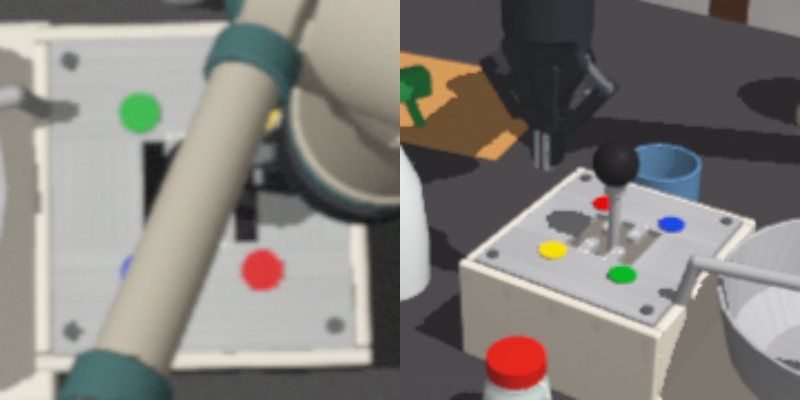

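Request:
carry_out:
  rows:
    - [[-1,0.2,1.5,0,0],[-1,0,1,0,0],[-1,0,0.6,0,0],[-1,0,0.5,0,0],[-1,0,0.5,0,0],[-1,0,0.5,0,0],[-1,0,0.5,0,0],[-1,0,0.5,0,0],[-1,0,0,0,0]]

```text
clock: 4.45
position: [0.5677, -0.0808, 0.148]
ee_rot: [-0.0, 0.721, -0.693, -0.001]
contact_force: [-0.0, -0.9, -0.2]
width: 0.0
```

Run:
```python
from h import *
s=snap('scene','s2')
cv2.imwrite('pics/c2.png',cv2.resize(s['image'][130:310,190:370],(500,500))[:,:,::-1])
t=telemetry.get_state();print(t['position'],t['contact_force'])
```

```text
[ 0.56768749 -0.08101436  0.14785876] [ 0.64645059  0.95291873 -0.60860773]
```

View pics/c2.png

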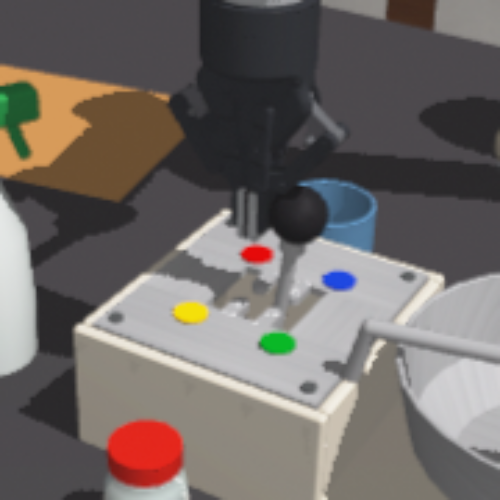

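Request:
carry_out:
  rows:
    - [[-1,0,0.5,0,0],[-1,0,0.5,0,0],[-1,-0.1,0.4,0,0],[-1,0,0.3,0,0],[-1,0,0,0,0]]

```text
clock: 5.0
position: [0.5669, -0.064, 0.1483]
ee_rot: [-0.0, 0.721, -0.693, -0.0]
contact_force: [-0.3, -0.4, -0.9]
width: 0.0
```

Run:
```python
from h import *
s=snap('scene','s3')
cv2.imwrite('pics/c3.png',cv2.resize(s['image'][130:310,190:370],(500,500))[:,:,::-1])
t=telemetry.get_state();print(t['position'],t['contact_force'])
G=np.array([.567,-.0688,0]);y=.039
for c in [.15,.2,.25,.31]:
    v=np.array([0,.155*np.sin(c),.02+.155*np.cos(c)]);print(c,(proj(s,G+np.array([-v[1]*np.sin(y),v[1],v[2]]))-[190,130])/180*500)
```

```text
[ 0.56695039 -0.06415905  0.14839231] [ 0.43017353 -0.3035676  -0.13860017]
0.15 [300.99188069 214.63015136]
0.2 [311.11986207 219.44086892]
0.25 [321.17561476 224.75209163]
0.31 [333.09868143 231.76704656]
```

View pics/c3.png

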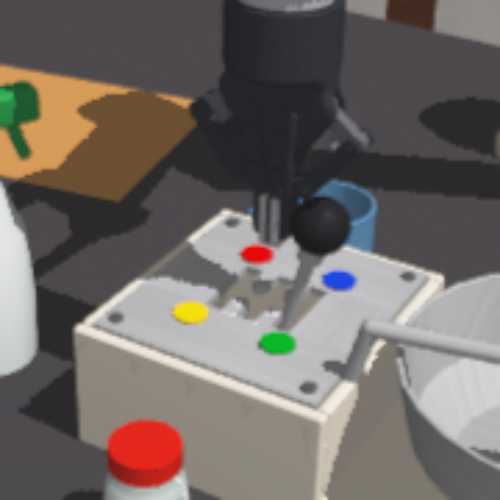

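Request:
carry_out:
  rows:
    - [[-1,0,0.4,0,0],[-1,0,0.3,0,0],[-1,0,0.1,0,0],[-1,0,0,0,0]]

```text
clock: 5.45
position: [0.5669, -0.0565, 0.1483]
ee_rot: [-0.0, 0.721, -0.693, -0.0]
contact_force: [-1.5, -0.5, 0.9]
width: 0.0
```

Request:
carry_out:
  rows:
    - [[-1,0,0.1,0,0],[-1,0,0,0,0]]

```text
clock: 5.65
position: [0.567, -0.0557, 0.1483]
ee_rot: [0.0, 0.721, -0.693, -0.0]
contact_force: [-0.2, -1.9, -0.7]
width: 0.0003
```

Run:
```python
from h import *
s=snap('scene','s4')
cv2.imwrite('pics/c4.png',cv2.resize(s['image'][130:310,190:370],(500,500))[:,:,::-1])
t=telemetry.get_state();print(t['position'],t['contact_force'])
```

```text
[ 0.56695038 -0.05570211  0.14833576] [ 0.03461684 -0.11822309 -0.2146634 ]
```

View pics/c4.png

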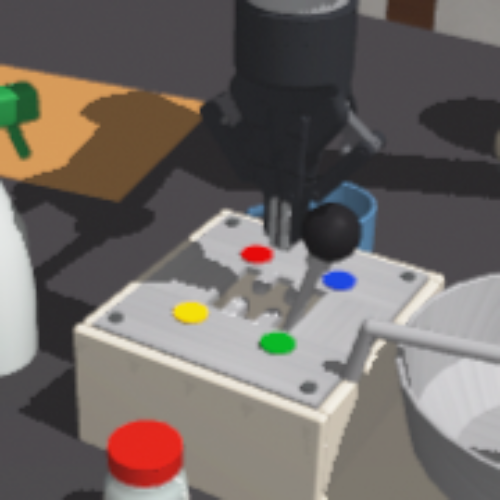

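Request:
carry_out:
  rows:
    - [[-1,0,0.1,0,0],[-1,0,0,0,0]]

```text
clock: 5.9
position: [0.567, -0.055, 0.1483]
ee_rot: [0.0, 0.721, -0.693, 0.0]
contact_force: [0.6, -1.1, -0.7]
width: -0.0002
```

Request:
carry_out:
  rows:
    - [[-1,0,0.1,0,0],[-1,0,0,0,0]]

```text
clock: 6.1
position: [0.567, -0.0547, 0.1483]
ee_rot: [0.001, 0.721, -0.693, 0.001]
contact_force: [-0.1, -5.4, -2.3]
width: -0.0003
```

Request:
carry_out:
  rows:
    - [[-1,0,0.1,0,0],[-1,0,0,0,0]]

```text
clock: 6.3
position: [0.5671, -0.0547, 0.1483]
ee_rot: [0.001, 0.721, -0.693, 0.001]
contact_force: [0.1, -7.5, -1.6]
width: -0.0001
```

Request:
carry_out:
  rows:
    - [[-1,0,-0.8,0,0],[-1,0,-1,0,0],[-1,-2.5,0,0,0],[-1,-2.7,0,0,0],[-1,0,1.6,0,0],[-1,0,1.8,0,0],[-1,0,1.6,0,0],[-1,0,0,0,0],[-1,0,0,0,0]]

```text
clock: 7.2
position: [0.5152, -0.0209, 0.1485]
ee_rot: [-0.0, 0.721, -0.693, 0.0]
contact_force: [-0.5, 0.5, 1.0]
width: -0.0002
```

Run:
```python
from h import *
s=snap('scene','s5')
cv2.imwrite('pics/c5.png',cv2.resize(s['image'][130:310,190:370],(500,500))[:,:,::-1])
t=telemetry.get_state();print(t['position'],t['contact_force'])
```

```text
[ 0.51519046 -0.02125005  0.14843855] [-0.05731427 -0.48555117  0.2990088 ]
```

View pics/c5.png

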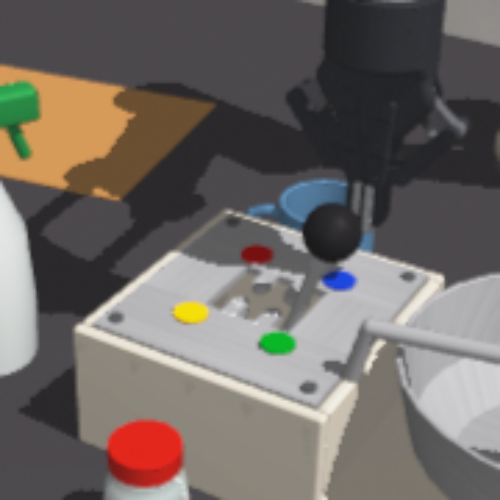

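Request:
carry_out:
  rows:
    - [[-1,1,0,0,0],[-1,0.6,0,0,0],[-1,0.5,0,0,0],[-1,0.5,0,0,0],[-1,0.5,0,0,0],[-1,0.5,0.1,0,0],[-1,0.5,0,0,0],[-1,0,0,0,0]]

```text
clock: 8.05
position: [0.5568, -0.0197, 0.1482]
ee_rot: [-0.0, 0.721, -0.693, 0.0]
contact_force: [-0.4, -0.2, -0.4]
width: -0.0006
```

Run:
```python
from h import *
s=snap('scene','s6')
cv2.imwrite('pics/c6.png',cv2.resize(s['image'][130:310,190:370],(500,500))[:,:,::-1])
t=telemetry.get_state();print(t['position'],t['contact_force'])
G=np.array([.567,-.0688,0]);y=.039;c=.31
for a in [0,.05,.1,.15,.2,.27]:
    v=np.array([.155*np.sin(a),.155*np.cos(a)*np.sin(c),.02+.155*np.cos(a)*np.cos(c)]);print(a,(proj(s,G+np.array([v[0]-v[1]*np.sin(y),v[1]+v[0]*y,v[2]]))-[190,130])/180*500)
```

```text
[ 0.55652966 -0.01960701  0.14818985] [ 0.64034129  0.55047353 -0.12227367]
0 [333.09868143 231.76704656]
0.05 [327.7024013  236.99696604]
0.1 [322.04632643 242.73107712]
0.15 [316.1448655  248.95982825]
0.2 [310.01414326 255.67093918]
0.27 [301.08021609 265.84762074]
```

View pics/c6.png

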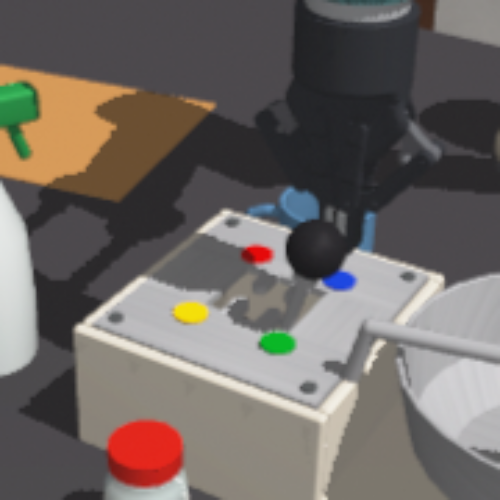

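Request:
carry_out:
  rows:
    - [[-1,0.5,0,0,0],[-1,0.5,0,0,0],[-1,0.4,0,0,0],[-1,0.2,0,0,0],[-1,0.1,0,0,0],[-1,0,0,0,0]]

```text
clock: 8.7
position: [0.5731, -0.0197, 0.1483]
ee_rot: [0.0, 0.721, -0.693, 0.0]
contact_force: [-1.1, 0.5, -0.5]
width: 0.0001
```

Request:
carry_out:
  rows:
    - [[-1,0.1,0,0,0],[-1,0,0,0,0]]

```text
clock: 8.9
position: [0.574, -0.0198, 0.1484]
ee_rot: [0.0, 0.721, -0.693, 0.0]
contact_force: [-1.5, -0.6, -1.1]
width: -0.0003
```

Request:
carry_out:
  rows:
    - [[-1,0.1,0,0,0],[-1,0,0,0,0]]

```text
clock: 9.1
position: [0.5751, -0.0198, 0.1484]
ee_rot: [-0.0, 0.721, -0.693, 0.0]
contact_force: [-2.0, -0.5, -1.7]
width: 0.0002
```

Request:
carry_out:
  rows:
    - [[-1,0.1,0,0,0],[-1,0,0,0,0]]

```text
clock: 9.3
position: [0.5757, -0.0197, 0.1483]
ee_rot: [0.0, 0.721, -0.693, -0.0]
contact_force: [-2.1, -0.6, 0.2]
width: -0.0003
```

Request:
carry_out:
  rows:
    - [[-1,0.1,0,0,0],[-1,0,0,0,0]]

```text
clock: 9.5
position: [0.5763, -0.0197, 0.1481]
ee_rot: [0.001, 0.721, -0.693, -0.001]
contact_force: [-3.4, -0.6, -1.0]
width: 0.0002
```

Request:
carry_out:
  rows:
    - [[-1,0.1,0,0,0],[-1,0,0,0,0]]

```text
clock: 9.7
position: [0.5771, -0.0197, 0.1481]
ee_rot: [0.001, 0.721, -0.693, -0.001]
contact_force: [-4.6, -0.1, 0.6]
width: 0.0002
```

Request:
carry_out:
  rows:
    - [[-1,0.1,0,0,0],[-1,0,0,0,0]]

```text
clock: 9.9
position: [0.5776, -0.0197, 0.148]
ee_rot: [0.001, 0.721, -0.693, -0.001]
contact_force: [-5.9, -0.5, 0.7]
width: 0.0004
```

Request:
carry_out:
  rows:
    - [[-1,0.1,0,0,0],[-1,0.1,0,0,0],[-1,0,0,0,0]]

```text
clock: 10.2
position: [0.5782, -0.0197, 0.1479]
ee_rot: [0.002, 0.721, -0.693, -0.002]
contact_force: [-7.8, -1.1, 1.3]
width: 0.0002
```

Run:
```python
from h import *
s=snap('scene','s7')
cv2.imwrite('pics/c7.png',cv2.resize(s['image'][130:310,190:370],(500,500))[:,:,::-1])
t=telemetry.get_state();print(t['position'],t['contact_force'])
```

```text
[ 0.57813857 -0.01971365  0.14786334] [-8.87982286 -0.36315508  1.56568124]
```

View pics/c7.png

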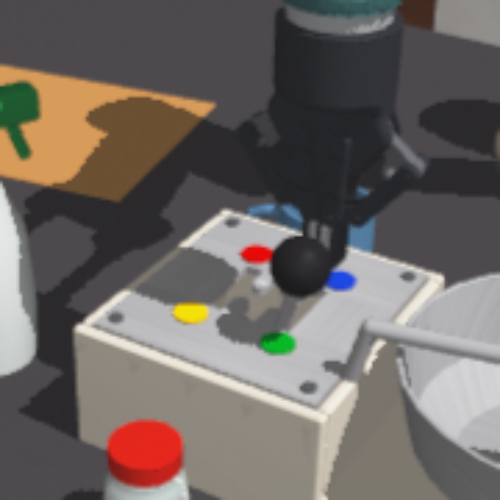

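Request:
carry_out:
  rows:
    - [[-1,-1,0,0,0],[-1,-2,0,0,0],[-1,-3,0,0,0],[-1,-1,0,3,0],[-1,-2,-1,4,0],[-1,-3,-3,2,0],[-1,-3,-4,0,0],[-1,-3,-4,0,0],[-1,-3,-4,0,0],[-1,-3,-4,0,0],[-1,0,0,0,0],[-1,0,0,0,0]]

```text
clock: 11.45
position: [0.3417, -0.2214, 0.2392]
ee_rot: [-0.001, 0.72, -0.694, 0.002]
contact_force: [0.7, 0.6, 0.0]
width: 0.0001
```

Run:
```python
from h import *
s=snap('scene','s8');p=snap('top','t8')
a=p['image'][150:290,220:360]
cv2.imwrite('pics/c8.png',cv2.hconcat([cv2.resize(a,(400,400)),cv2.resize(s['image'][130:310,190:370],(400,400))])[:,:,::-1])
t=telemetry.get_state();print(t['clock'],t['position'],t['contact_force'])
for n in ['spray_bottle','mug','spice_jar']:
  for q in (s,p): print(n,[np.round(o['xy'],1) for o in finder.boxes_of(q,n)[:1]])
for a in [.24,.27]:
  for c in [.27,.31]:
    G=np.array([.567,-.0688,0]);y=.039
    v=np.array([.155*np.sin(a),.155*np.cos(a)*np.sin(c),.02+.155*np.cos(a)*np.cos(c)]);X=G+np.array([v[0]-v[1]*np.sin(y),v[1]+v[0]*y,v[2]])
    print(a,c,(proj(p,X)-[220,150])/140*400,(proj(s,X)-[190,130])/180*400)
```

```text
11.55 [ 0.3422089  -0.21955123  0.23881429] [ 0.94842363 -0.28125189  0.06633996]
spray_bottle [array([183.9, 220.1])]
spray_bottle [array([421.2, 184.6])]
mug [array([310.8, 206.3])]
mug [array([315.7, 319.3])]
spice_jar [array([241.5, 310.8])]
spice_jar [array([284.4, 131.5])]
0.24 0.27 [123.08693589 106.83923073] [237.64960509 205.24030045]
0.24 0.31 [112.30549034 107.67613991] [243.96513257 209.10167408]
0.27 0.27 [123.64424284  98.86492504] [234.58223809 208.82624275]
0.27 0.31 [112.97175302  99.71135884] [240.86417287 212.67809659]
```

View pics/c8.png

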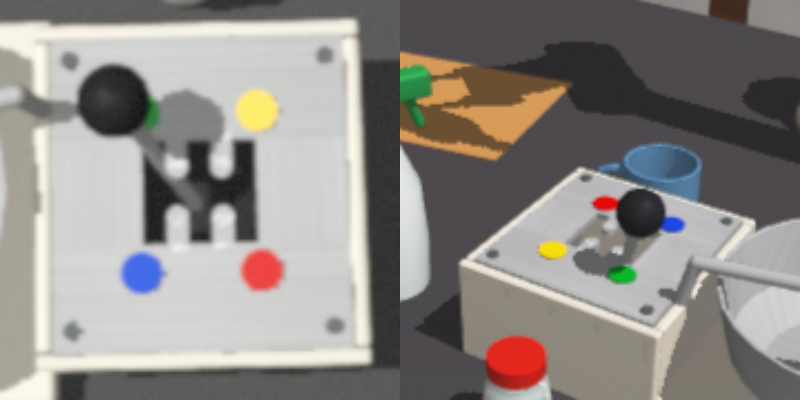

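View pics/s8.png

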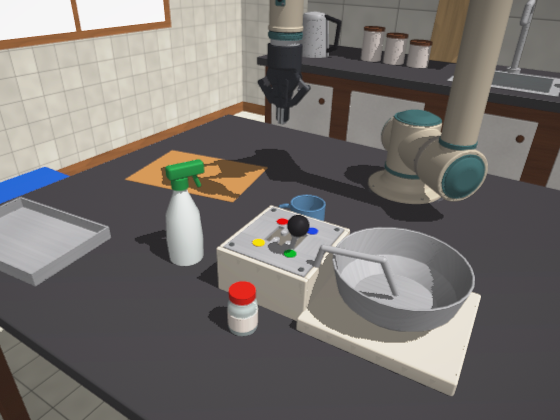

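The knob sits at crop (113,101) in the top view and (640-400,213) in the scene view. Both match the predicted green slot end (0.27, 0.31), and the bystanders haven't moved.

```bash
python3 -c "
from rig import manip
print(manip.sign_off())"
```

```text
the job is handed in; nothing more can be done
None
```

The lever is fully home in the green slot (+x, +y corner), and the job is handed in at about 12 s of the 51 s allowed.

- **Moves:** The lever started in the middle slot, already almost in the neutral channel (along about +0.01 rad), so it needed no first push along the slot. With the fingers shut, I pushed the knob across to the +y stop, where the force rose to about 7.5 N. I then went round behind it and pushed +x to the slot end, reaching about 9 N. It entered no other coloured slot.
- **Last checks:** After I backed away, the knob in both the top and scene pictures was within about a pixel of the position predicted for along 0.27, across 0.31. The spray bottle, mug and jar were found within about 2.5 px of where they were at the start, which is detector noise. The arm stood about 0.33 m clear of the lever, with no contact force above sensor noise.
- **Disagreements:** On the last push, the force climbed gradually with tool travel instead of stepping up sharply. I took this as give in the fingers, because the camera showed the knob already at the stop. Early on, the knob finder missed the knob in the scene picture, so I measured it from the images by hand. No other check failed.

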